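# Stack the empty stack-nest parts bin on the loaded one

### The job

Stack the empty parts bin on the bin that holds the circuit board: turn it end for end, so that its pull tab points the opposite way to the tab of the bin below, and set it down squarely on the four rim lugs, so that it is held up above the board and does not nest down into it. Leave the loaded bin and the plain tray where they stand, and let go.

Things in the scene. Friction and masses are not known exactly. Their poses are not given: they have to be found in the camera images.
- empty_bin: Empty grey plastic stack-nest bin, same shape as the loaded one, open-topped, tapered, 52 mm high, 0.1 to 0.17 kg; base 116 x 40 mm (x, y), rim band 144 x 64 mm with upright outer faces from 40 to 52 mm height: grip it there across its 64 mm width at mid length. Origin: centre of the underside, z up, x along its length to the pull tab. Starts with its tab pointing ahead and left.
- loaded_bin: Loaded bin (0.35 kg, loose), a blue circuit board in it; tab ahead and left, frame as the empty one's. Lugs jut in from both long walls at x = +43 and -22 mm, tops at z = 46, 6 mm under the rim. Bases are slotted at those x: a bin set the same way round nests (14 mm higher), one turned 180 degrees rests on the lugs, 46 mm higher, base inside the rim with 7 mm (y) and 9 mm (x) entry play each side.
- plain_tray: Bystander: plain straight-sided open grey plastic tray without lugs, slots or tab, 120 (x) by 60 (y) by 36 mm high, standing left of the loaded bin like the empty bin; either may be the nearer one. Origin: centre of the underside. Leave it alone.
- empty_bin_tab (a point): Point on the 36 mm wide, 4 mm thick pull tab at the +x end of the empty bin (the tab reaches 85 mm from the middle): 80 mm from its origin along its x, 48 mm above its underside.

How it is judged:
At the end, for the whole second after the job is handed in: The empty bin rests released and level (4.5 deg) on the loaded bin's lugs, underside 40 to 52 mm above the other's, centred within 15 mm, tab opposite the lower tab, parallel within 10 deg; the loaded bin stands level on the table (z of empty_bin in the frame of loaded_bin between 0.04 and 0.052 m and horizontal distance between empty_bin and loaded_bin below 0.015 m and x of empty_bin_tab in the frame of loaded_bin below -0.05 m and angle between the x axis of empty_bin and the x axis of loaded_bin, either way round below 0.18 rad and angle between each of empty_bin, loaded_bin's own z axis and vertical below 0.08 rad and height (world z) of loaded_bin below 0.01 m and linear speed of empty_bin below 0.03 m/s and contact force between the fingers and empty_bin below 0.1 N); the robot touches nothing.
It fails at once if the loaded bin is shifted more than 40 mm (distance of loaded_bin from where it was at the start of the episode above 0.04 m).
It fails at once if the plain tray is shifted more than 30 mm (distance of plain_tray from where it was at the start of the episode above 0.03 m).
It also fails if it takes over 40 s, if anything falls off the work surface, if the arm or the gripper's body presses on something with over 40 N, if the wrist force passes 120 N, or if a joint passes its speed limit or range.

### The arm

A 6-joint arm with a two-finger parallel gripper is mounted at the origin on a cart in front of the work surface, level with it; the furniture and walls round the work are solid. World frame = base frame: x ahead of the robot, y to its left, z up, the work surface at z = 0. Lengths are in m, angles in rad, forces in N, time in s.
With the tool pointing down it reaches from about 0.375 to 0.9 m from the base axis. Payload 3.1 kg.
Tool frame: the origin (TCP) lies at the very end of the fingers, on their centre line; the grasp point (between the pads) lies 19 mm behind it; z points along the fingers, y is the line along which they close (so a half turn about z gives the same grasp; the last joint's range is limited). The gripper opens to 87 mm and grips with 3 to 60 N. Pads are 19 mm wide; open, the fingers measure 117 mm over their backs; the gripper's body (75 mm by 190 mm) begins 51 mm behind the grasp point.
Start: joints at [1.063, 0.527, 1.433, -0, 1.181, -0.178], TCP at [0.202, 0.592, 0.223] pointing down, gripper open.
Joint ranges: [-3.08, 3.08], [-0.75, 2.2], [0.22, 2.44], [-1.43, 4.57], [0, 2.65], [-2.85, 2.85]. Speed limits (rad/s): [2.79, 2.79, 3.14, 3.14, 3.14, 3.14].

### API

Orientations are given as a rotation vector (axis times angle).
In Python, from cell import bot, capture, workorder gives the robot as it stands.
- The arm moves only by the tool step_arm, never from a script. Its argument "rows" is text: rows parted by semicolons, each of 7 numbers parted by spaces: the shift along the tool's x, y, z normalised to -1 to 1, where 1 is 20 mm, then the turn, a rotation vector about the tool's x, y, z normalised to -1 to 1, where 1 is 4 degrees, then the closure, from -1 (fully open) to 1 (shut). In form: x y z wx wy wz hand; .... A call has 1 to 20 rows; each row shifts and turns the commanded pose from where the row before left it, along the tool's axes as they then stand; what a row does not reach is not made up. A row lasts 1/12 s, in which the tool goes at most 41.7 mm and 7.16 degrees, less where a joint would pass 70% of its speed; a pose out of reach is approached as far as the arm can. A call with a number of a shift or a turn outside -1 to 1 is refused whole. A call with a gripper value outside its range is refused whole. The fingers move at their own pace and stop on an object; the grip force is fixed at half the most. Time passes only in rows, so rows that do not move let the fingers close. It gives the time, the measured TCP pose, the force, the opening and the grip force at its end, in the units of the state.
- bot.sense(): the state, without advancing time (a new reading comes with each control period).
- capture(name): name is "scene" or "top"; returns a dict with "img" (400x640x3 uint8, red, green, blue), "camera_matrix" (3x3 intrinsics, pixels), "T" (4x4, takes a point from camera to world coordinates). Camera axes: x right, y down, z forward; pixel columns grow to the right and rows downward; lengths in m; the calibration is good to about 2 mm. A picture is of the moment at which its call begins. There is no depth.
- workorder.hand_in(): hands the job in; it is judged then, once.
The state is a dict: "t": time; "q": joint angles; "qvel": joint speeds; "joint_efforts": joint torques, N m; "eef_pos": TCP position; "ee_rot": TCP orientation; "wrist_force": force on the tool from outside, world axes, zero at the start; "ft_torque": the same for the moment, N m; "finger_gap": finger opening in m; "grasp_force": force on a finger pad.
Only numpy, scipy, OpenCV 4.12 (cv2) and the standard library are available. Lean on these libraries where they do the work, as an engineer would, in place of code of your own. Each camera call takes 0.05 s, during which the arm holds its last target. There are 200 camera calls.

## Working session

There is one attempt and no reset: what is moved stays moved. The work goes in short steps, Python scripts to look and compute and a tool call to move; the robot and the scene stay as the last step left them, time stands still between calls to the robot, and variables do not carry over. Pictures are saved under pics/ and viewed, at most 10 in all, crops included, and the job is handed in when it is done.

Besides the shell and the picture viewer there is one more tool, called as a command line: name --argument value ..., lists and objects as JSON in quotes. step_arm: Moves the arm, as the interface text tells. Its arguments: {"type":"object","properties":{"rows":{"type":"string"}},"required":["rows"]}

```bash
mkdir -p pics; python3 - <<'E'
from cell import bot,capture
import cv2,numpy as np
for n in("top","scene"):
    c=capture(n); cv2.imwrite(f"pics/{n}0.png",c["img"][...,::-1]); print(n,c["camera_matrix"].round(1).tolist(),c["T"].round(4).tolist())
s=bot.sense(); print({k:np.round(s[k],3).tolist() for k in("t","q","eef_pos","ee_rot","finger_gap")})
E
```

```text
top [[491.5, 0.0, 311.3], [0.0, 491.5, 206.3], [0.0, 0.0, 1.0]] [[-0.0158, -0.993, 0.1172, 0.4577], [-0.9999, 0.0151, -0.0062, 0.0268], [0.0044, -0.1173, -0.9931, 1.1244], [0.0, 0.0, 0.0, 1.0]]
scene [[418.1, 0.0, 311.2], [0.0, 418.1, 202.3], [0.0, 0.0, 1.0]] [[0.8618, -0.3202, 0.3935, 0.211], [-0.5073, -0.5462, 0.6666, -0.5466], [0.0015, -0.774, -0.6332, 0.6166], [0.0, 0.0, 0.0, 1.0]]
{'t': 0.1, 'q': [1.063, 0.528, 1.434, -0.0, 1.181, -0.179], 'eef_pos': [0.201, 0.591, 0.222], 'ee_rot': [-0.514, -3.099, 0.003], 'finger_gap': 0.087}
```

View pics/top0.png

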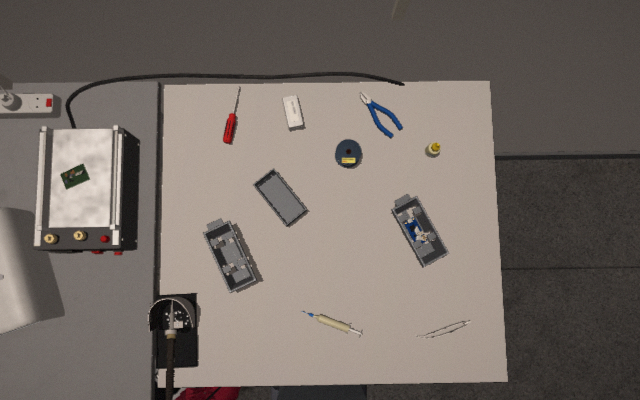

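View pics/scene0.png

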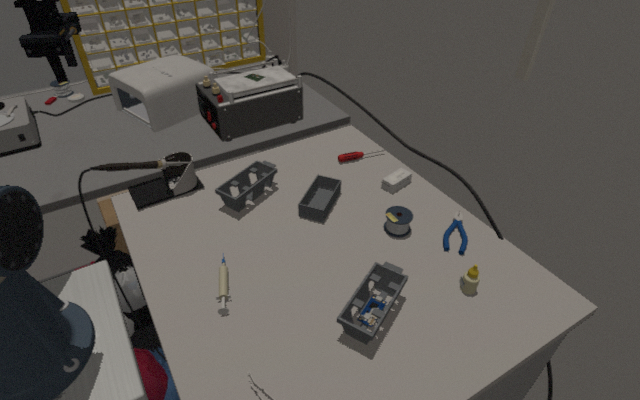

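The top view shows the empty bin near (230,256), the loaded bin with the blue board near (420,230) and the tray near (281,197). Both tabs are at the upper-left ends, pointing ahead and left.

```bash
cat > h.py <<'E'
import cv2,numpy as np
from cell import bot,capture
def ray(c,px,z):
    K,T=c["camera_matrix"],c["T"]; d=T[:3,:3]@np.linalg.inv(K)@np.array([px[0],px[1],1.]); o=T[:3,3]
    return (o+d*(z-o[2])/d[2])[:2]
def proj(c,P):
    K,T=c["camera_matrix"],c["T"]; p=T[:3,:3].T@(np.asarray(P,float)-T[:3,3]); p=K@p; return p[:2]/p[2]
E
python3 - <<'E'
from h import *
c=capture("top"); g=c["img"].copy()
hsv=cv2.cvtColor(g,cv2.COLOR_RGB2HSV)
m=((hsv[...,2]<135)).astype(np.uint8); m[:,:165]=0;m[:90]=0;m[290:]=0
m[:,490:]=0
n,l,st,ce=cv2.connectedComponentsWithStats(m)
for i in range(1,n):
    if st[i,4]>600: print(i,st[i].tolist(),ce[i].round(1))
for name,(x0,y0,x1,y1) in dict(E=(190,205,270,305),L=(380,180,460,280)).items():
    v=hsv[y0:y1,x0:x1,2]; 
    cr=cv2.resize(g[y0:y1,x0:x1],None,fx=5,fy=5,interpolation=cv2.INTER_CUBIC)
    cr=np.clip(cr*1.6,0,255).astype(np.uint8)
    if name=='E': A=cr
    else: cv2.imwrite("pics/crop.png",np.hstack([A,cr])[...,::-1])
E
```

```text
7 [335, 139, 28, 30, 603] [348.5 153.2]
11 [253, 168, 57, 60, 1590] [280.8 197.8]
12 [391, 194, 58, 74, 1947] [418.9 230.2]
13 [203, 218, 61, 72, 2385] [231.9 255. ]
```

View pics/crop.png

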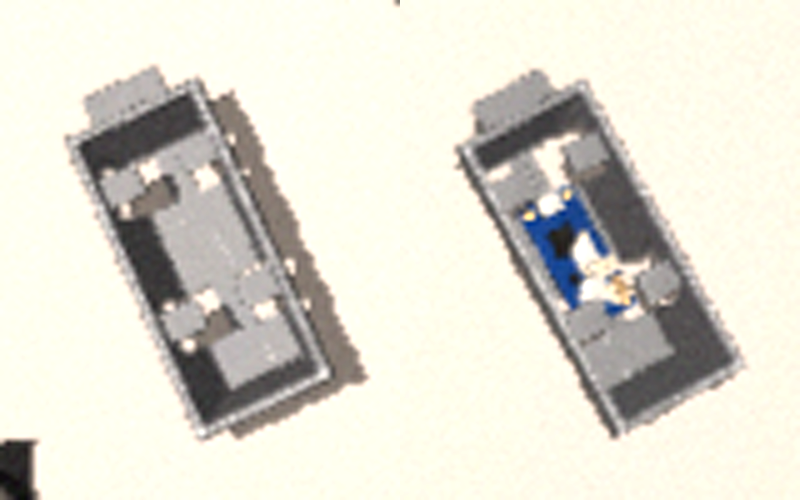

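The crop shows clean rim corners. In crop pixels, the empty bin's are at (70,140), (197,83), (327,372), (203,435) and the loaded bin's at (461,147), (585,85), (741,362), (617,434). The tab is at the upper end of both.

```bash
cat > m.py <<'E'
from h import *
def fit(c,P,z=.052):
    # P: TL,TR,BR,BL with tab end at TL-TR
    W=np.array([ray(c,p,z) for p in P])
    L=[np.linalg.norm(W[i]-W[(i+1)%4]) for i in range(4)]
    d=(W[0]+W[1]-W[2]-W[3]); return W.mean(0),np.degrees(np.arctan2(d[1],d[0])),np.round(L,4),W
E
python3 - <<'E'
from m import *
c=capture("top"); s=capture("scene"); g=s["img"].copy()
g=cv2.resize(g,None,fx=3,fy=3,interpolation=cv2.INTER_CUBIC)
for nm,o,Q in(("E",(190,205),[(70,140),(197,83),(327,372),(203,435)]),("L",(380,180),[(61,147),(185,85),(341,362),(217,434)])):
    P=np.array(Q)/5+np.array(o)-.4
    ce,a,L,W=fit(c,P); print(nm,ce.round(4),a.round(2),L)
    r=np.radians(a);R=np.array([[np.cos(r),-np.sin(r)],[np.sin(r),np.cos(r)]])
    rect=[np.r_[ce+R@[sx*.072,sy*.032],.052] for sx,sy in((1,1),(1,-1),(-1,-1),(-1,1))]
    tab=[np.r_[ce+R@[x,y],.050] for x,y in((.072,.018),(.085,.018),(.085,-.018),(.072,-.018))]
    base=[np.r_[ce+R@[sx*.058,sy*.020],0] for sx,sy in((1,1),(1,-1),(-1,-1),(-1,1))]
    for q,col in((rect,(255,0,0)),(tab,(0,255,0)),(base,(255,255,0))):
        cv2.polylines(g,[np.int32([proj(s,p)*3+1 for p in q])],True,col,1)
cv2.imwrite("pics/ov.png",np.hstack([g[450:650,600:860],g[750:1050,980:1260][:200]])[...,::-1]) if 0 else cv2.imwrite("pics/ov.png",g[460:1060,600:1300][...,::-1])
E
```

```text
E [0.4786 0.1995] 24.35 [0.0603 0.1382 0.0594 0.1407]
L [ 0.5267 -0.2162] 26.9 [0.0617 0.1379 0.0631 0.1412]
```

View pics/ov.png

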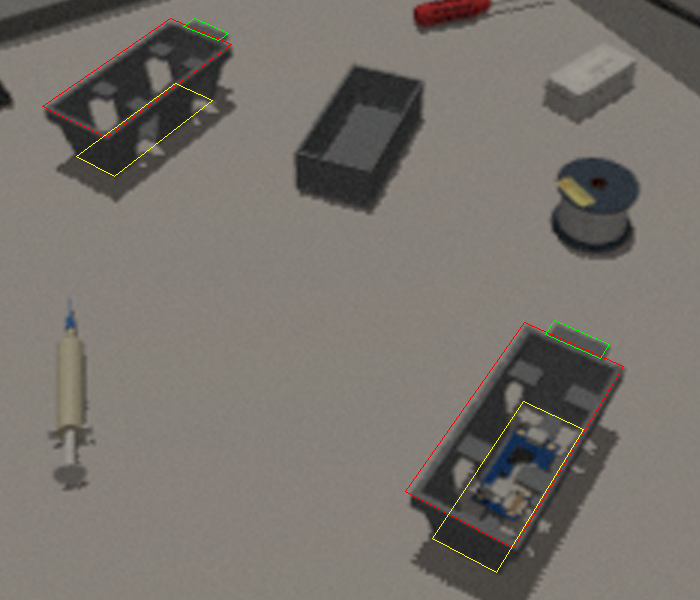

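Both fits give roughly 144 × 64 mm: empty bin at (0.479, 0.1995), yaw 24.4°; loaded bin at (0.527, −0.216), yaw 26.9°. The overlay agrees in the second view. First I move toward the empty bin.

step_arm --rows "-0.4 -0.3 0 0 0 0 -1;-0.8 -0.58 0 0 0 0 -1;-0.8 -0.58 0 0 0 0 -1;-0.8 -0.58 0 0 0 0 -1;-0.8 -0.58 0 0 0 0 -1;-0.8 -0.58 0 0 0 0 -1;-0.8 -0.58 0 0 0 0 -1;-0.8 -0.58 0 0 0 0 -1;-0.8 -0.58 0 0 0 0 -1;-0.8 -0.58 0 0 0 0 -1;-0.8 -0.58 0 0 0 0 -1;-0.8 -0.58 0 0 0 0 -1;-0.8 -0.58 0 0 0 0 -1;-0.8 -0.58 0 0 0 0 -1;-0.8 -0.58 0 0 0 0 -1;-0.8 -0.58 0 0 0 0 -1;-0.8 -0.58 0 0 0 0 -1;-0.8 -0.58 0 0 0 0 -1;-0.8 -0.58 0 0 0 0 -1;-0.4 -0.3 0 0 0 0 -1"

```text
t: 1.92
eef_pos: [0.4194, 0.2823, 0.2227]
ee_rot: [0.517, 3.098, -0.001]
wrist_force: [-0.1, -0.4, 0.7]
finger_gap: 0.0869
grasp_force: 0.0
```

step_arm --rows "0 0 0 0 0 -0.9 -1;0 0 0 0 0 -0.9 -1;0 0 0 0 0 -0.9 -1;0 0 0 0 0 -0.9 -1;0 0 0 0 0 -0.9 -1;0 0 0 0 0 -0.9 -1;0 0 0 0 0 -0.9 -1;0 0 0 0 0 -0.9 -1;0 0 0 0 0 -0.9 -1;0 0 0 0 0 -0.9 -1;0 0 0 0 0 -0.9 -1;0 0 0 0 0 -0.9 -1;0 0 0 0 0 0 -1"

```text
t: 3.0
eef_pos: [0.4179, 0.2842, 0.2226]
ee_rot: [0.664, -3.07, -0.0]
wrist_force: [-0.6, 0.5, -0.4]
finger_gap: 0.087
grasp_force: 0.0
```

```bash
cat > go.py <<'E'
import sys,numpy as np
from scipy.spatial.transform import Rotation as R
from cell import bot
# target x y z, tool-x azimuth deg -> remaining move in tool axes (units of 20 mm / 4 deg)
x,y,z,a=map(float,sys.argv[1:])
s=bot.sense(); r=R.from_rotvec(s["ee_rot"]); a=np.radians(a)
tx=np.array([np.cos(a),np.sin(a),0]);tz=np.array([0,0,-1.]);Rt=R.from_matrix(np.c_[tx,np.cross(tz,tx),tz])
print("t",s["t"],"pos",np.round(s["eef_pos"],4),"toolx az",np.degrees(np.arctan2(*r.as_matrix()[1::-1,0])).round(2),"tilt",np.degrees(np.arccos(-r.as_matrix()[2,2])).round(2))
d=np.array([x,y,z])-s["eef_pos"]
print("shift, current axes",(r.inv().apply(d)/.02).round(3),"shift, target axes",(Rt.inv().apply(d)/.02).round(3),"turn",(np.degrees((r.inv()*Rt).as_rotvec())/4).round(3))
print("q",np.round(s["q"],2),"F",np.round(s["wrist_force"],1),"gap",round(s["finger_gap"],4),"grip",round(float(s["grasp_force"]),2))
E
python3 go.py .4786 .1995 .1 204.35
```

```text
t 3.0 pos [0.4179 0.2842 0.2226] toolx az -155.58 tilt 0.01
shift, current axes [-1.014 -5.112  6.129] shift, target axes [-1.019 -5.11   6.13 ] turn [ 0.001 -0.003  0.019]
q [ 0.38  0.37  1.73  0.    1.05 -1.62] F [-0.6  0.5 -0.4] gap 0.087 grip 0.0
```

step_arm --rows "-0.1 -0.5 0.3 0 0 0 -1;-0.15 -0.75 0.8 0 0 0 -1;-0.15 -0.75 0.9 0 0 0 -1;-0.15 -0.75 0.9 0 0 0 -1;-0.15 -0.75 0.9 0 0 0 -1;-0.15 -0.75 0.9 0 0 0 -1;-0.15 -0.6 0.9 0 0 0 -1;-0.02 -0.26 0.5 0 0 0 -1;0 0 0 0 0 0 -1;0 0 0 0 0 0 -1"

```text
t: 3.83
eef_pos: [0.4785, 0.1993, 0.1001]
ee_rot: [0.66, -3.07, -0.0]
wrist_force: [-0.6, 0.7, -0.5]
finger_gap: 0.0868
grasp_force: 0.0
```

```bash
python3 go.py .4786 .1995 .027 204.35
```

```text
t 3.8333 pos [0.4785 0.1993 0.1001] toolx az -155.73 tilt 0.1
shift, current axes [-0.016  0.005  3.655] shift, target axes [-0.01   0.007  3.655] turn [ 0.009 -0.025 -0.02 ]
q [ 0.18  0.57  1.81  0.    0.76 -1.82] F [-0.6  0.7 -0.5] gap 0.0868 grip 0.0
```

step_arm --rows "0 0 0.4 0 0 0 -1;0 0 0.5 0 0 0 -1;0 0 0.5 0 0 0 -1;0 0 0.5 0 0 0 -1;0 0 0.5 0 0 0 -1;0 0 0.5 0 0 0 -1;0 0 0.4 0 0 0 -1;0 0 0.3 0 0 0 -1;0 0 0.05 0 0 0 -1;0 0 0 0 0 0 -1"

```text
t: 4.67
eef_pos: [0.4786, 0.1996, 0.0269]
ee_rot: [0.663, -3.07, -0.0]
wrist_force: [1.0, 0.5, -0.0]
finger_gap: 0.0871
grasp_force: 0.0
```

step_arm --rows "0 0 0 0 0 0 0;0 0 0 0 0 0 0.2;0 0 0 0 0 0 0.4;0 0 0 0 0 0 0.6;0 0 0 0 0 0 0.8;0 0 0 0 0 0 1;0 0 0 0 0 0 1;0 0 0 0 0 0 1"

```text
t: 5.33
eef_pos: [0.4792, 0.1998, 0.0279]
ee_rot: [-0.663, 3.07, 0.0]
wrist_force: [-1.3, 0.4, 3.4]
finger_gap: 0.0636
grasp_force: 30.0
```

The fingers stopped at 63.6 mm, which matches the rim width. Lifting.

step_arm --rows "0 0 -0.2 0 0 0 1;0 0 -0.4 0 0 0 1;0 0 -0.6 0 0 0 1;0 0 -0.6 0 0 0 1;0 0 -0.6 0 0 0 1;0 0 -0.6 0 0 0 1;0 0 -0.6 0 0 0 1;0 0 -0.6 0 0 0 1;0 0 -0.6 0 0 0 1;0 0 -0.6 0 0 0 1;0 0 -0.6 0 0 0 1;0 0 -0.4 0 0 0 1;0 0 -0.2 0 0 0 1;0 0 0 0 0 0 1"

```text
t: 6.5
eef_pos: [0.4793, 0.1998, 0.1605]
ee_rot: [-0.663, 3.069, -0.0]
wrist_force: [-0.3, -0.1, -1.3]
finger_gap: 0.0639
grasp_force: 30.0
```

```bash
python3 go.py .5267 -.2162 .16 26.9
```

```text
t 6.5 pos [0.4793 0.1998 0.1605] toolx az -155.64 tilt 0.1
shift, current axes [  6.422 -19.923   0.021] shift, target axes [-7.297 19.62   0.023] turn [3.7000e-02 1.1000e-02 4.4366e+01]
q [ 0.18  0.47  1.76 -0.    0.9  -1.82] F [-0.3 -0.1 -1.3] gap 0.0639 grip 30.0
```

step_arm --rows "0.1 -0.3 0 0 0 0 1;0.2 -0.6 0 0 0 0 1;0.26 -0.8 0 0 0 0 1;0.26 -0.8 0 0 0 0 1;0.26 -0.8 0 0 0 0 1;0.26 -0.8 0 0 0 0 1;0.26 -0.8 0 0 0 0 1;0.26 -0.8 0 0 0 0 1;0.26 -0.8 0 0 0 0 1;0.26 -0.8 0 0 0 0 1;0.26 -0.8 0 0 0 0 1;0.26 -0.8 0 0 0 0 1;0.26 -0.8 0 0 0 0 1;0.26 -0.8 0 0 0 0 1;0.26 -0.8 0 0 0 0 1;0.26 -0.8 0 0 0 0 1;0.26 -0.8 0 0 0 0 1;0.26 -0.8 0 0 0 0 1;0.26 -0.8 0 0 0 0 1;0.26 -0.8 0 0 0 0 1"

```text
t: 8.17
eef_pos: [0.5135, -0.1211, 0.1585]
ee_rot: [0.662, -3.069, -0.002]
wrist_force: [0.1, -0.1, -2.5]
finger_gap: 0.0634
grasp_force: 30.0
```

step_arm --rows "0.26 -0.8 0 0 0 0 1;0.26 -0.8 0 0 0 0 1;0.26 -0.8 0 0 0 0 1;0.26 -0.8 0 0 0 0 1;0.2 -0.6 0 0 0 0 1;0.1 -0.3 0 0 0 0 1;0 0 0 0 0 0.3 1;0 0 0 0 0 0.6 1;0 0 0 0 0 0.9 1;0 0 0 0 0 0.9 1;0 0 0 0 0 0.9 1;0 0 0 0 0 0.9 1;0 0 0 0 0 0.9 1;0 0 0 0 0 0.9 1;0 0 0 0 0 0.9 1;0 0 0 0 0 0.9 1;0 0 0 0 0 0.9 1;0 0 0 0 0 0.9 1;0 0 0 0 0 0.9 1;0 0 0 0 0 0.9 1"

```text
t: 9.83
eef_pos: [0.5234, -0.2046, 0.1594]
ee_rot: [-0.616, -3.079, -0.001]
wrist_force: [1.1, 0.6, -1.7]
finger_gap: 0.0637
grasp_force: 30.0
```

step_arm --rows "0 0 0 0 0 0.9 1;0 0 0 0 0 0.9 1;0 0 0 0 0 0.9 1;0 0 0 0 0 0.9 1;0 0 0 0 0 0.9 1;0 0 0 0 0 0.9 1;0 0 0 0 0 0.9 1;0 0 0 0 0 0.9 1;0 0 0 0 0 0.9 1;0 0 0 0 0 0.9 1;0 0 0 0 0 0.9 1;0 0 0 0 0 0.9 1;0 0 0 0 0 0.9 1;0 0 0 0 0 0.9 1;0 0 0 0 0 0.9 1;0 0 0 0 0 0.9 1;0 0 0 0 0 0.9 1;0 0 0 0 0 0.9 1;0 0 0 0 0 0.9 1;0 0 0 0 0 0.9 1"

```text
t: 11.5
eef_pos: [0.5234, -0.2046, 0.1594]
ee_rot: [-2.308, -2.129, 0.0]
wrist_force: [0.2, -0.4, -1.7]
finger_gap: 0.0635
grasp_force: 30.0
```

```bash
python3 go.py .5267 -.2162 .12 26.9
```

```text
t 11.5 pos [ 0.5234 -0.2046  0.1594] toolx az 85.38 tilt 0.08
shift, current axes [-0.568  0.215  1.969] shift, target axes [-0.115  0.594  1.97 ] turn [-2.2000e-02 -5.0000e-03  1.4621e+01]
q [-0.57  0.53  1.65  0.    0.96 -0.49] F [ 0.2 -0.4 -1.7] gap 0.0635 grip 29.99
```

step_arm --rows "0 0 0 0 0 0.9 1;0 0 0 0 0 0.9 1;0 0 0 0 0 0.9 1;0 0 0 0 0 0.9 1;0 0 0 0 0 0.9 1;0 0 0 0 0 0.9 1;0 0 0 0 0 0.9 1;0 0 0 0 0 0.9 1;0 0 0 0 0 0.9 1;0 0 0 0 0 0.9 1;0 0 0 0 0 0.9 1;0 0 0 0 0 0.9 1;0 0 0 0 0 0.9 1;0 0 0 0 0 0.9 1;0 0 0 0 0 0.9 1;0 0 0 0 0 0.6 1;0 0 0 0 0 0.3 1;-0.06 0.3 0 0 0 0 1;-0.06 0.3 0 0 0 0 1;0 0 0 0 0 0 1"

```text
t: 13.17
eef_pos: [0.5283, -0.2191, 0.1597]
ee_rot: [3.047, 0.759, 0.002]
wrist_force: [-0.7, -1.1, -0.8]
finger_gap: 0.0634
grasp_force: 30.0
```

```bash
python3 go.py .5267 -.2162 .12 26.9
python3 - <<'E'
from h import *
c=capture("top");s=capture("scene")
a=c["img"][170:290,370:470];b=s["img"][230:350,320:440]
f=lambda i,w,h:np.clip(cv2.resize(i,(w,h),interpolation=cv2.INTER_CUBIC)*1.5,0,255).astype(np.uint8)
cv2.imwrite("pics/hold.png",np.hstack([f(a,400,480),f(b,400,400).repeat(1,0) if 0 else cv2.resize(f(b,400,480),(400,480))])[...,::-1])
E
```

```text
t 13.1667 pos [ 0.5283 -0.2191  0.1597] toolx az 27.96 tilt 0.12
shift, current axes [-0.003 -0.168  1.986] shift, target axes [-0.005 -0.164  1.986] turn [ 0.029 -0.01   0.265]
q [-0.59  0.54  1.63 -0.    0.97  0.49] F [-0.7 -1.1 -0.8] gap 0.0634 grip 30.0
```

View pics/hold.png

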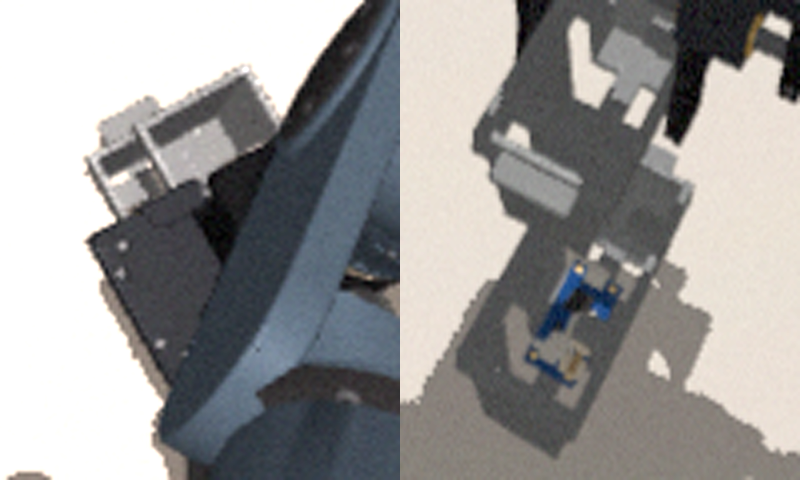

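The held bin hangs level with its tab toward the robot. In the top crop its far rim corners are near (250,68) and (140,130). In the scene crop its tab tip edge runs from (493,175) to (568,215). I check these against the expected positions.

```bash
python3 - <<'E'
from h import *
c=capture("top");s=capture("scene"); p=bot.sense()["eef_pos"]; z=p[2]+.0247
a=np.radians(28);u=np.array([np.cos(a),np.sin(a)]);v=np.array([-u[1],u[0]])
for q in((250,68),(140,130)):
    d=ray(c,(370+q[0]/4-.4,170+q[1]/4-.4),z)-p[:2]; print("far corner rel",(d@u).round(4),(d@v).round(4))
for q in((493,175),(568,215),(660,145),(690,185),(475,130)):
    d=ray(s,(320+(q[0]-400)/3.333-.4,230+q[1]/4-.4),z-.002)-p[:2]; print("scene rel",(d@u).round(4),(d@v).round(4))
E
```

```text
far corner rel 0.0692 -0.0325
far corner rel 0.0688 0.0294
scene rel -0.0846 0.0132
scene rel -0.0844 -0.0203
scene rel -0.0362 -0.0395
scene rel -0.0467 -0.0569
scene rel -0.0704 0.0292
```

The tab tip measures −84.6 mm from the TCP (expected −85), so the bin is centred in the grip. I apply the small correction and descend.

step_arm --rows "0 -0.08 0.3 0.03 0 0.15 1;0 -0.09 0.5 0 0 0.12 1;0 0 0.6 0 0 0 1;0 0 0.6 0 0 0 1;0 0 0.6 0 0 0 1;0 0 0.5 0 0 0 1;0 0 0.3 0 0 0 1;0 0 0.1 0 0 0 1;0 0 0 0 0 0 1"

```text
t: 14.12
eef_pos: [0.5254, -0.2142, 0.0888]
ee_rot: [-3.053, -0.729, 0.002]
wrist_force: [-0.5, -0.9, -1.6]
finger_gap: 0.0636
grasp_force: 30.0
```

```bash
python3 go.py .5267 -.2162 .074 26.9
```

```text
t 14.1167 pos [ 0.5254 -0.2142  0.0888] toolx az 26.88 tilt 0.19
shift, current axes [0.016 0.121 0.739] shift, target axes [0.015 0.119 0.74 ] turn [-0.048  0.011 -0.005]
q [-0.58  0.64  1.69  0.    0.82  0.52] F [-0.5 -0.9 -1.6] gap 0.0636 grip 30.0
```

step_arm --rows "0 0.06 0.15 -0.03 0 0 1;0 0.06 0.15 0 0 0 1;0 0 0.15 0 0 0 1;0 0 0.1 0 0 0 1;0 0 0.05 0 0 0 1;0 0 0.05 0 0 0 1;0 0 0.05 0 0 0 1;0 0 0 0 0 0 1"

```text
t: 14.78
eef_pos: [0.5267, -0.2166, 0.0754]
ee_rot: [-3.055, -0.73, 0.0]
wrist_force: [0.8, 0.2, -1.6]
finger_gap: 0.0634
grasp_force: 30.0
```

```bash
python3 go.py .5267 -.2162 .0739 26.9
```

```text
t 14.7833 pos [ 0.5267 -0.2166  0.0754] toolx az 26.88 tilt 0.01
shift, current axes [ 0.008 -0.016  0.077] shift, target axes [ 0.008 -0.016  0.077] turn [-0.003  0.002 -0.004]
q [-0.59  0.66  1.69 -0.    0.79  0.52] F [ 0.8  0.2 -1.6] gap 0.0634 grip 30.0
```

step_arm --rows "0 0 0.05 0 0 0 1;0 0 0.04 0 0 0 1;0 0 0 0 0 0 1;0 0 0 0 0 0 1"

```text
t: 15.12
eef_pos: [0.5269, -0.2167, 0.074]
ee_rot: [3.055, 0.73, 0.0]
wrist_force: [-1.3, -0.3, 0.3]
finger_gap: 0.0635
grasp_force: 30.0
```

step_arm --rows "0 0 0.04 0 0 0 1;0 0 0 0 0 0 1;0 0 0 0 0 0 1"

```text
t: 15.37
eef_pos: [0.5269, -0.2167, 0.0739]
ee_rot: [3.055, 0.73, 0.001]
wrist_force: [-1.0, 0.5, 4.6]
finger_gap: 0.0635
grasp_force: 30.0
```

Contact is at the expected height (+4.6 N), so I release, let it settle and lift away.

step_arm --rows "0 0 0 0 0 0 0.2;0 0 0 0 0 0 0;0 0 0 0 0 0 -0.3;0 0 0 0 0 0 -0.6;0 0 0 0 0 0 -1;0 0 0 0 0 0 -1;0 0 0 0 0 0 -1;0 0 0 0 0 0 -1"

```text
t: 16.03
eef_pos: [0.5268, -0.2166, 0.0728]
ee_rot: [-3.055, -0.73, 0.0]
wrist_force: [-0.3, 0.4, 0.4]
finger_gap: 0.0847
grasp_force: 0.0
```

step_arm --rows "0 0 -0.1 0 0 0 -1;0 0 -0.3 0 0 0 -1;0 0 -0.5 0 0 0 -1;0 0 -0.7 0 0 0 -1;0 0 -0.8 0 0 0 -1;0 0 -0.8 0 0 0 -1;0 0 -0.8 0 0 0 -1;0 0 -0.8 0 0 0 -1;0 0 -0.8 0 0 0 -1;0 0 -0.8 0 0 0 -1;0 0.5 -0.4 0 0 0 -1;0 0.9 0 0 0 0 -1;0 0.9 0 0 0 0 -1;0 0.9 0 0 0 0 -1;0 0.9 0 0 0 0 -1;0 0.9 0 0 0 0 -1;0 0.9 0 0 0 0 -1;0 0.9 0 0 0 0 -1;0 0.4 0 0 0 0 -1;0 0 0 0 0 0 -1"

```text
t: 17.7
eef_pos: [0.5925, -0.3468, 0.2096]
ee_rot: [3.054, 0.728, 0.002]
wrist_force: [-0.6, 0.2, 0.0]
finger_gap: 0.087
grasp_force: 0.0
```

```bash
python3 - <<'E'
from h import *
c=capture("top");s=capture("scene");print(bot.sense()["t"],bot.sense()["eef_pos"])
f=lambda i:np.clip(cv2.resize(i,(400,480),interpolation=cv2.INTER_CUBIC)*1.5,0,255).astype(np.uint8)
cv2.imwrite("pics/done.png",np.hstack([f(c["img"][170:290,370:470]),f(s["img"][230:350,320:420])])[...,::-1])
E
```

```text
17.8 [ 0.59138075 -0.34438045  0.20912123]
```

View pics/done.png

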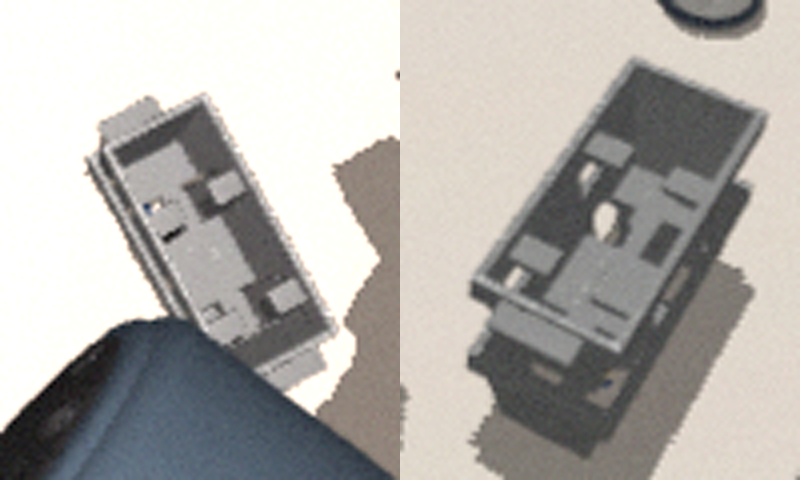

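The bin sits on top with its tab toward the robot at about (535,332), and the lower bin's tab is at the far end. The upper rim corners in the scene crop are (635,60), (767,113), (622,352), (472,283). I check their height and position.

```bash
python3 - <<'E'
from m import *
c=capture("top");s=capture("scene")
P=np.array([(235,60),(367,113),(222,352),(72,283)])/4+np.array([320,230])-.4
for z in(.066,.098): print(z,[np.round(k,4).tolist() for k in fit(s,P,z)[:3]])
# top view: far rim corners, near-right corner
Q=np.array([(103,152),(207,95),(338,328)])/4+np.array([370,170])-.4
W=[ray(c,q,.098) for q in Q]; print("top centre",((W[0]+W[2])/2).round(4),[np.linalg.norm(W[i]-W[i+1]).round(4) for i in(0,1)])
T=np.array([(100,125),(155,98)])/4+np.array([370,170])-.4
a=np.radians(26.9);u=np.array([np.cos(a),np.sin(a)])
print("lower tab tip along, expect .085:",[((ray(c,q,.05)-[.5267,-.2162])@u).round(4) for q in T])
s=bot.sense();print(s["t"],s["finger_gap"],np.abs(s["qvel"]).max())
E
```

```text
0.066 [[0.546, -0.1988], 26.9837, [0.0642, 0.1495, 0.0656, 0.1508]]
0.098 [[0.5266, -0.2191], 26.9837, [0.0605, 0.1408, 0.0618, 0.1421]]
top centre [ 0.5263 -0.216 ] [np.float64(0.0633), np.float64(0.1387)]
lower tab tip along, expect .085: [np.float64(0.0835), np.float64(0.0825)]
17.9 0.08713854250446465 0.003759289046229597
```

Both views put the upper bin at (0.526, −0.217) at rim height 98 mm, at 27.0°. It rests on the lugs, and the lower bin has not moved. Handing in.

```bash
python3 -c "
from cell import workorder
print(workorder.hand_in())"
```

```text
the job is handed in; nothing more can be done
None
```

The empty bin is stacked end for end on the loaded bin's lugs, with its tab opposite the lower one. It measured level and centred to about 3 mm, the gripper has let go, and the job was handed in at about 18 s; the hand-in gave no verdict.

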